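# Slide the feeding dish between bowl and jar onto its mat

### The job

With the fingers only, push the oblong dish endways along the counter, through the narrow gap between the round bowl and the jar, until the whole dish lies on the cork mat on the other side. Do not lift or tip the dish: it slides on the counter all the way. Leave the ball, the brush and the scoop where they are, and finish clear of everything.

Things in the scene. Friction and masses are not known exactly. Their poses are not given: they have to be found in the camera images.
- mat: Thin cork feeding mat let in flush with the black counter, 190 x 130 mm (its x by y), fixed; nothing catches on its edge. Origin at its centre on the counter surface; its x axis runs along its length, away from the gap, in the pushing direction (roughly to the robot's left). The gap lies 165 to 175 mm before its centre, the gap's middle within 2 mm of its x axis line.
- dish: Loose oblong white stoneware dish, open on top, 0.3 to 0.6 kg, outside 150 x 84 x 40 mm (its x by y by height), upright walls 5 mm thick, inner floor 5 mm above the counter (hollow 140 x 74 mm). Origin at the centre of its underside; x along its length to its leading end, nearer the gap. It starts before the gap, turned up to 0.45 rad from the mat's x axis, up to 30 mm to one side.
- bowl: Round straight-sided brown stoneware bowl, 120 mm across, 50 mm high, open on top, fastened to the counter: one side of the gap. Origin at the centre of its underside. It may be the left or the right one.
- jar: Squat round clear acrylic jar with grey flip-top lid, 120 mm across, 64 mm high (68 mm at the small lid tab), fastened to the counter: other side of the gap. Origin at the centre of its underside. Between bowl and jar 92 to 99 mm are free.
- dish_fl (a point): Corner of the dish's underside, leading end, left (dish x = +75, y = +42 mm)
- dish_fr (a point): Corner of the dish's underside, leading end, right (dish x = +75, y = -42 mm)
- dish_bl (a point): Corner of the dish's underside, trailing end, left (dish x = -75, y = +42 mm)
- dish_br (a point): Corner of the dish's underside, trailing end, right (dish x = -75, y = -42 mm)
- ball: Loose red plastic treat ball with a flat foot, 70 mm across, 66 mm high, standing beside the mat on the side away from the robot; bystander. Origin at the centre of its underside.
- brush: Loose black rubber grooming brush with a grey handle loop on top, 125 x 60 x 43 mm, on the robot's side of the mat; bystander. Origin at the centre of its underside, x along its length.
- scoop: Loose steel scoop lying on the turntable tray, blade 75 x 55 x 26 mm with a rod handle towards -x of its frame, 175 mm long overall; bystander. Origin under the centre of the blade, 20 mm above the counter.
- turntable: Round wooden turntable tray, 220 mm across, top 20 mm above the counter, fixed here, to the left of the mat; carries the scoop. Origin at the centre of its underside.
Not all that is in view belongs to the job. Of the things like the dish, leave any that is blue or green; of the rest the larger one is meant.

How it is judged:
By the outcome, as a careful person would: the job done as asked, in the order asked, and still so for the second after the job is handed in, with the robot touching nothing.
It also fails if it takes over 48 s, if anything falls off the work surface, if the arm or the gripper's body presses on something with over 40 N, if the wrist force passes 120 N, or if a joint passes its speed limit or range.

### The arm

A 6-joint arm with a two-finger parallel gripper is mounted at the origin on the work surface. World frame = base frame: x ahead of the robot, y to its left, z up, the work surface at z = 0. Lengths are in mm, angles in degrees, forces in N, time in s.
With the tool pointing down it reaches from about 350 to 850 mm from the base axis. Payload 8.1 kg.
Tool frame: the origin (TCP) lies between the finger pads; the fingertips stand 11 mm ahead of it and the grasp point (between the pads) lies 8 mm behind it; z points along the fingers, y is the line along which they close (so a half turn about z gives the same grasp; the last joint's range is limited). The gripper opens to 85 mm and grips with 20 to 120 N. Pads are 22 mm wide; open, the fingers measure 114 mm over their backs; the gripper's body (76 mm by 85 mm) begins 54 mm behind the grasp point. The pads swing forward as they close: fully open they stand 13 mm farther back than shut.
Start: joints at [-77.601, 7.471, 85.268, -0, 87.261, -4.893], TCP at [178.364, -572.88, 242.292] pointing down, gripper open.
Joint ranges: [-169.43, 169.43], [-51.17, 129.36], [1.28, 143.12], [-76.62, 256.62], [0, 156.53], [-152.29, 152.29]. Speed limits (degrees/s): [136.94, 136.94, 159.86, 180, 180, 180].

### API

Orientations are given as [roll, pitch, yaw] about the fixed x, y, z axes, in that order (R = Rz(yaw) Ry(pitch) Rx(roll)).
In Python, from bench import r, snapshot, get_calibration gives the robot as it stands.
- The arm moves only by the tool step_arm, never from a script. Its argument "rows" is a list of rows, each a list of 2 entries, a list of its own where there are three numbers: the shift along the tool's x, y, z in mm, then the turn about the tool's z in degrees. In form: [[[tx, ty, tz], yaw], ...]. A call has 1 to 12 rows; each row is the pose to reach, as a shift and turn from the pose commanded when the call began, along the tool's axes at that moment; what a row does not reach only later rows make up. A row lasts 1/10 s, in which the tool goes at most 50 mm and 8.59 degrees, less where a joint would pass 70% of its speed; a pose out of reach is approached as far as the arm can. A call with a gripper value outside its range is refused whole. "fingers" is the opening, from 0 (shut) to 1 (fully open), set as the call begins (left out, the last holds). The fingers move at their own pace and stop on an object; "squeeze" is the grip in N (left out, the last holds). Time passes only in rows, so rows that repeat a pose let the fingers close. It gives the time, the measured TCP pose, the force, the opening and the grip force at its end, in the units of the state.
- r.sense(): the state, without advancing time (a new reading comes with each control period).
- snapshot(name): name is "side" or "top"; returns the picture (480x640x3 uint8, blue, green, red); there is no depth.
- get_calibration(name): a dict with "fovy" (degrees; the focal length in pixels is half the picture's height over the tangent of half this angle, whatever the lens; pixels are square), "cx", "cy" (the principal point, pixels), "eye" and "orientation" of the camera in the world. Camera axes: x right, y up, looking along -z (the intrinsics and any distortion apply to the point x, -y, -z); pixel columns grow to the right and rows downward; lengths in mm; the calibration is good to about 2 mm. A picture is of the moment at which its call begins. get_calibration takes no time and is no camera call.
- r.hand_in(): hands the job in; it is judged then, once.
The state is a dict: "time": time; "joint_pos": joint angles; "qd": joint speeds; "joint_efforts": joint torques, N m; "tool_pos": TCP position; "tcp_rot": TCP orientation; "ft_force": force on the tool from outside, world axes, zero at the start; "wrist_torque": the same for the moment, N m; "finger_gap": finger opening in mm; "grip_force": force on a finger pad.
Only numpy, scipy, OpenCV 4.12 (cv2) and the standard library are available. Lean on these libraries where they do the work, as an engineer would, in place of code of your own. Each camera call takes 0.05 s, during which the arm holds its last target. There are 200 camera calls.

## Working session

There is one attempt and no reset: what is moved stays moved. The work goes in short steps, Python scripts to look and compute and a tool call to move; the robot and the scene stay as the last step left them, time stands still between calls to the robot, and variables do not carry over. Pictures are saved under pics/ and viewed, at most 12 in all, crops included, and the job is handed in when it is done.

Besides the shell and the picture viewer there is one more tool, called by a JSON object that holds its "fn" and its "kwargs", one argument or row to a line. step_arm: Moves the arm, as the interface text tells. Its arguments: {"type":"object","properties":{"rows":{"type":"array"},"fingers":{"type":"number"},"squeeze":{"type":"number"}},"required":["rows"]}

```bash
mkdir -p pics; python3 - <<'E'
from bench import r,snapshot,get_calibration
import cv2
for n in("top","side"):
    cv2.imwrite(f"pics/{n}0.png",snapshot(n)); print(n,get_calibration(n))
s=r.sense(); print(s)
E
```

```text
top {'fovy': 56.37899285175754, 'cx': 320.06482224672834, 'cy': 234.12228146061548, 'eye': array([377.11907216,  75.09783087, 993.2785182 ]), 'orientation': array([  8.78525154,  -0.47014435, -90.91265403])}
side {'fovy': 52.13829204605374, 'cx': 320.76152133623845, 'cy': 243.80495557228042, 'eye': array([303.25537198, 925.95052142, 579.87371948]), 'orientation': array([  59.41272021,   -0.85869532, -163.69661917])}
{'time': 0.1, 'joint_pos': array([-7.76004740e+01,  7.51215859e+00,  8.53261836e+01, -8.13637171e-04,
        8.72612363e+01, -4.89239624e+00]), 'qd': array([-0.03502898, -0.0664435 , -0.09282341,  0.01605607,  0.0376145 ,
        0.05420854]), 'joint_efforts': array([ 1.87694277e-03, -5.70950961e+01, -5.01944768e+01, -2.38130033e-04,
        8.17251974e-03,  4.15429270e-05]), 'tool_pos': array([ 178.25970602, -572.38496529,  241.30482164]), 'tcp_rot': array([-1.79900715e+02, -7.68284137e-03,  1.72919552e+01]), 'ft_force': array([ 0.06961513, -0.10785224, -1.00006952]), 'wrist_torque': array([0.01208802, 0.00137862, 0.01145316]), 'grip_force': 0.0, 'finger_gap': 85.04068666243133}
```

View pics/top0.png

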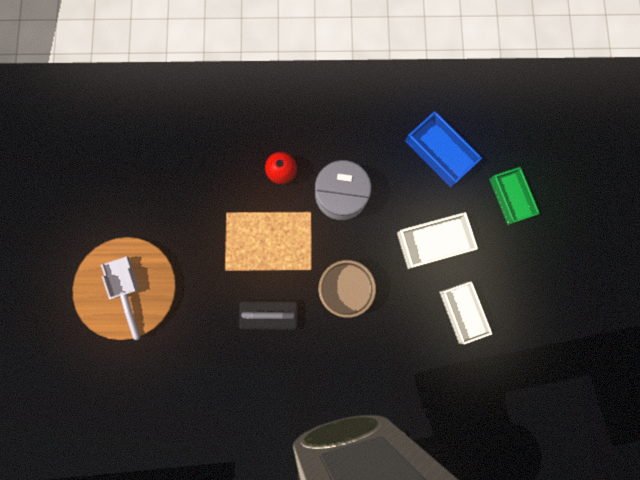

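View pics/side0.png

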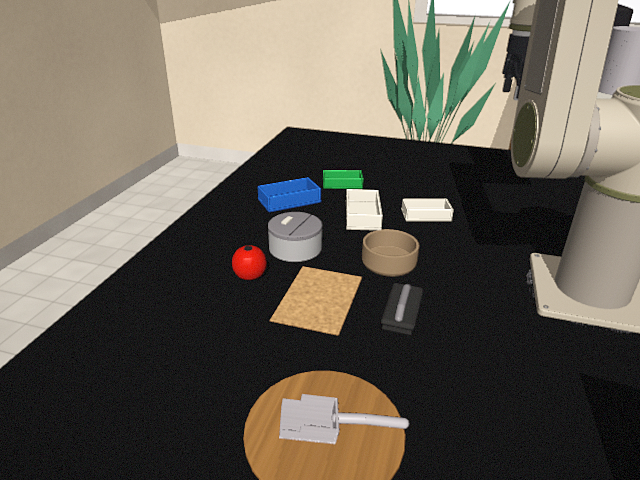

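The top view shows four dish-like trays: large white (437,240), small white (466,313), blue (443,149) and green (515,195). The large white one is meant, since it is neither blue nor green and is the bigger of the rest. The jar is at (343,190), the bowl at (347,289) and the mat at (268,241). The side view shows the same layout, with the dish at (364,209). Next I'll confirm with a crop and measure.

```bash
cat > h.py <<'E'
import cv2,numpy as np
from scipy.spatial.transform import Rotation as Ro
from bench import r,snapshot,get_calibration
def ray(n,uv,z):
    c=get_calibration(n); f=240/np.tan(np.radians(c['fovy'])/2)
    uv=np.atleast_2d(np.asarray(uv,float)); R=Ro.from_euler('xyz',c['orientation'],degrees=True).as_matrix()
    d=np.c_[(uv[:,0]-c['cx'])/f,-(uv[:,1]-c['cy'])/f,-np.ones(len(uv))]@R.T
    return (c['eye']+d*((z-c['eye'][2])/d[:,2])[:,None])[:,:2]
def blob(mask,near):
    k,l,s,c=cv2.connectedComponentsWithStats(mask.astype(np.uint8))
    ok=[i for i in range(1,k) if s[i,4]>150]
    i=min(ok,key=lambda i:np.hypot(*(c[i]-near)))
    cs,_=cv2.findContours((l==i).astype(np.uint8),cv2.RETR_EXTERNAL,cv2.CHAIN_APPROX_NONE)
    return max(cs,key=cv2.contourArea)[:,0,:]
def rect(p):
    (c,(w,h),a)=cv2.minAreaRect(p.astype(np.float32))
    if w<h: w,h,a=h,w,a+90
    return np.round(c,1),round(w,1),round(h,1),round((a-90+90)%180-90+90,1)
E
python3 - <<'E'
from h import *
im=cv2.imread("pics/top0.png"); hsv=cv2.cvtColor(im,cv2.COLOR_BGR2HSV); H,S,V=[hsv[...,i].astype(int) for i in range(3)]
mat=blob((H>8)&(H<25)&(S>90)&(V>100),(268,241)); print("mat",rect(ray("top",mat,0)))
wh=blob((S<60)&(V>70),(437,240)); 
for z in(0,40): print("dish z",z,rect(ray("top",wh,z)))
wq=cv2.boxPoints(cv2.minAreaRect(wh)); print("px",wq.round())
b=blob((H<25)&(S>40)&(S<160)&(V>50),(347,289)); e=cv2.minEnclosingCircle(ray("top",b,50).astype(np.float32)); print("bowl",e)
j=blob((S<80)&(V>45),(343,190)); e=cv2.minEnclosingCircle(ray("top",j,64).astype(np.float32)); print("jar",e)
# side: jar/bowl check
print('small',rect(ray("top",blob((S<60)&(V>70),(466,313)),40)))
c=cv2.resize(im[130:330,310:560],None,fx=3,fy=3,interpolation=cv2.INTER_CUBIC); 
o=im.copy(); 
for q,col in((wh,(0,0,255)),(b,(0,255,0)),(j,(255,0,0))): cv2.drawContours(o,[q.reshape(-1,1,2)],-1,col,1)
cv2.imwrite("pics/crop.png",cv2.resize(o[130:330,305:565],None,fx=3,fy=3,interpolation=cv2.INTER_NEAREST))
E
```

```text
mat (array([518.3, 181.3]), 192.6, 133.4, 89.3)
dish z 0 (array([ 423.2, -220.8]), 281.7, 170.1, 14.6)
dish z 40 (array([ 421.4, -208.9]), 270.3, 163.3, 14.6)
px [[394. 230.]
 [466. 208.]
 [505. 332.]
 [433. 354.]]
bowl ((471.70806884765625, 114.7008056640625), 182.99441528320312)
jar ((455.3980712890625, -109.13087463378906), 272.02459716796875)
small (array([ 421.4, -208.9]), 270.3, 163.3, 14.6)
```

View pics/crop.png

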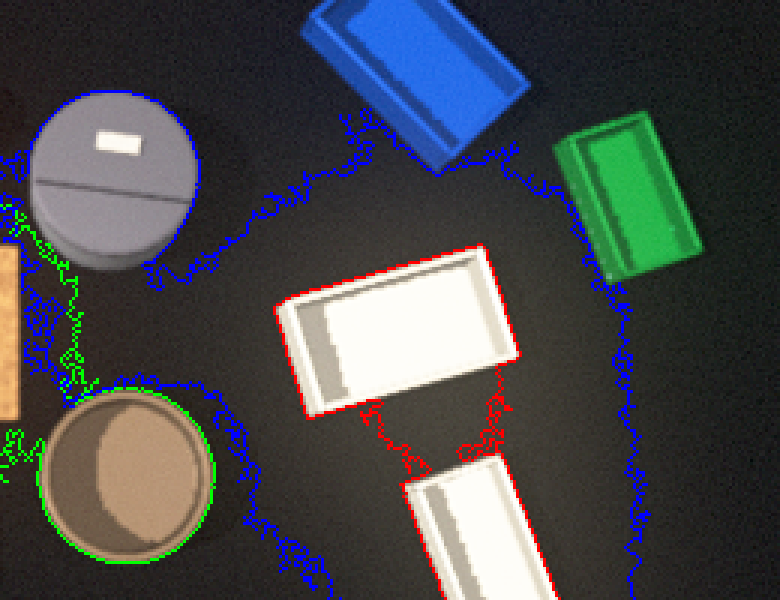

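The crop confirms the large white dish, whose outline runs roughly from (397,231) to (478,255). My thresholds leaked into the counter sheen, so I'll raise them and anchor the dish on its far rim edges.

```bash
cat >> h.py <<'E'
def dish(im,near,thr=120):
    """pose from the far (from camera) rim edges, z=40: trailing end (right) and far long side (top)"""
    hsv=cv2.cvtColor(im,cv2.COLOR_BGR2HSV); m=(hsv[...,1]<70)&(hsv[...,2]>thr)
    p=blob(m,near); w=ray("top",p,40).astype(np.float32)
    c,(a,b),t=cv2.minAreaRect(w)
    bx=cv2.boxPoints((c,(a,b),t))
    t=np.radians(t); u=np.array([np.cos(t),np.sin(t)]); v=np.array([-u[1],u[0]]); L,W=a,b
    if a<b: u,v=v,-u; L,W=b,a
    if u[1]<0: u=-u        # leading, +y
    v=np.array([-u[1],u[0]])     # dish left
    c=np.array(c); eye=get_calibration("top")["eye"][:2]
    # keep the far edges: the ones away from the camera
    su=np.sign((c-eye)@u); sv=np.sign((c-eye)@v)
    o=c+u*su*(L-150)/2+v*sv*(W-84)/2
    return o,np.degrees(np.arctan2(u[1],u[0])),(L,W),p
E
python3 - <<'E'
from h import *
im=cv2.imread("pics/top0.png"); hsv=cv2.cvtColor(im,cv2.COLOR_BGR2HSV); H,S,V=[hsv[...,i].astype(int) for i in range(3)]
for t in(90,120,150):
  o,a,LW,p=dish(im,(437,240),t); print("dish",o,a,LW)
b=blob((H<25)&(S>40)&(S<160)&(V>90),(347,289)); w=ray("top",b,50).astype(np.float32); print("bowl",cv2.minEnclosingCircle(w),cv2.fitEllipse(w))
j=blob((S<80)&(V>80),(343,190)); w=ray("top",j,64).astype(np.float32); print("jar",cv2.minEnclosingCircle(w),rect(w), w.min(0),w.max(0))
w0=ray("top",b,0);print("bowl ext z50",w.min(0),ray("top",b,50).min(0),ray("top",b,50).max(0))
m=blob((H>8)&(H<25)&(S>90)&(V>120),(268,241)); print("mat",rect(ray("top",m,0)))
o=dish(im,(466,313)); print("small",o[:3])
E
```

```text
dish [ 511.93098672 -191.42855851] 104.4955644607544 (161.6015167236328, 88.08655548095703)
dish [ 510.68012011 -190.39913838] 104.4808464050293 (159.5733642578125, 86.01568603515625)
dish [ 510.4913533  -190.35512587] 104.50017738342285 (159.1166229248047, 85.3692855834961)
bowl ((407.5542297363281, 11.327301979064941), 60.61989212036133) ((407.599853515625, 11.1725492477417), (118.77243041992188, 119.36660766601562), 16.141496658325195)
jar ((616.8760375976562, 18.600027084350586), 65.68560028076172) (array([616.9,  15.6]), 129.4, 117.7, 179.2) [552.1395  -43.41423] [681.64484   74.747086]
bowl ext z50 [552.1395  -43.41423] [347.95908551 -48.50109901] [466.77679698  71.30047498]
mat (array([517.3, 181.1]), 192.3, 131.0, 89.2)
small (array([ 366.32532828, -228.79802579]), np.float64(18.15668487548828), (119.5018081665039, 74.63450622558594))
```

{"fn": "step_arm", "kwargs": {
  "rows": [
    [[20,-15,0],-5],
    [[55,-40,0],-12],
    [[95,-70,10],-20],
    [[135,-99,20],-28],
    [[176,-128,30],-36],
    [[216,-157,40],-44],
    [[256,-187,50],-52],
    [[296,-216,60],-60],
    [[336,-245,70],-68],
    [[376,-274,75],-76],
    [[410,-299,78],-83],
    [[434,-316,80],-87.2]
  ],
  "fingers": 0.47
}}

```text
time: 1.3
tool_pos: [499.7, -139.1, 161.5]
tcp_rot: [-180.0, -0.1, 104.9]
ft_force: [-0.8, -1.2, 0.5]
finger_gap: 40.4
grip_force: 0.0
```

{"fn": "step_arm", "kwargs": {
  "rows": [
    [[0,0,10],0],
    [[0,0,20],0],
    [[0,0,20],0]
  ]
}}

```text
time: 1.6
tool_pos: [496.9, -142.3, 139.8]
tcp_rot: [-179.8, -0.1, 104.4]
ft_force: [0.3, 0.1, 0.1]
finger_gap: 40.2
grip_force: 0.0
```

```bash
python3 - <<'E'
from h import *
im=snapshot("top"); cv2.imwrite("pics/t1.png",im[130:330,305:565].repeat(3,0).repeat(3,1)); im=snapshot("side");cv2.imwrite("pics/s1.png",im[100:300,250:500].repeat(3,0).repeat(3,1)); s=r.sense()
print(s['time'],s['tool_pos'],s['tcp_rot'],s['finger_gap'],s['ft_force'])
E
```

```text
1.7 [ 497.81821318 -142.99345335  141.65451341] [-1.79924761e+02 -4.02239412e-02  1.04369453e+02] 39.99452185713907 [-0.61412197  0.84419441 -0.29698117]
```

View pics/s1.png

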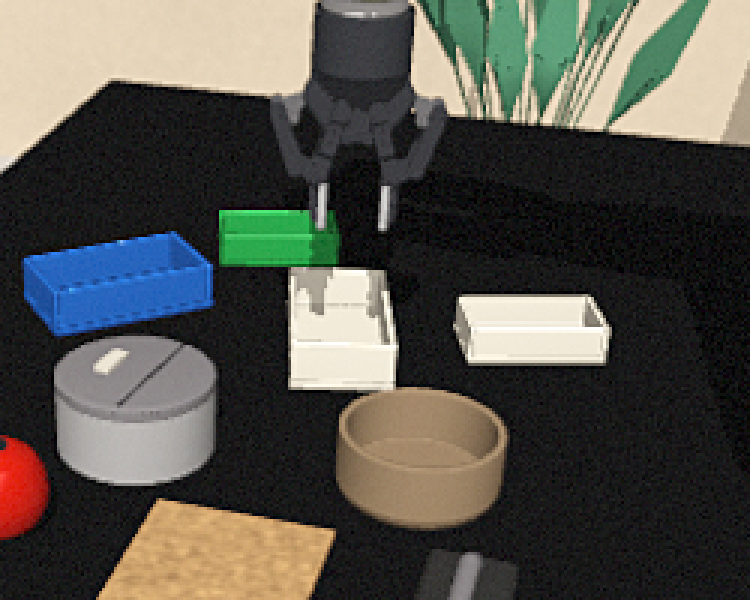

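The side crop shows the fingers above the dish, with tips near (320,225) and (385,225) in the crop. The linkage widens well above the tips, so I'll close to 0.4 and keep the tips about 24 mm up. That leaves the linkage clear of the jar lid. Descending inside the dish.

{"fn": "step_arm", "kwargs": {
  "rows": [
    [[0,0,20],0],
    [[0,0,40],0],
    [[0,0,60],0],
    [[0,0,75],0],
    [[0,0,88],0],
    [[0,0,98],0],
    [[0,0,105],0],
    [[0,0,105],0],
    [[0,0,105],0]
  ],
  "fingers": 0.4
}}

```text
time: 2.6
tool_pos: [499.2, -142.3, 37.7]
tcp_rot: [180.0, 0.0, 104.5]
ft_force: [-0.4, 1.2, 0.1]
finger_gap: 34.4
grip_force: 0.0
```

```bash
python3 - <<'E'
from h import *
im=snapshot("side");cv2.imwrite("pics/s2.png",im[100:300,250:500].repeat(3,0).repeat(3,1)); s=r.sense()
print(s['time'],s['tool_pos'],s['tcp_rot'],s['finger_gap'],s['ft_force'])
E
```

```text
2.65 [ 499.36790916 -142.31842191   37.96311842] [1.79952997e+02 3.40031936e-02 1.04497905e+02] 34.251826032141835 [0.08109843 0.76193931 0.00713636]
```

View pics/s2.png

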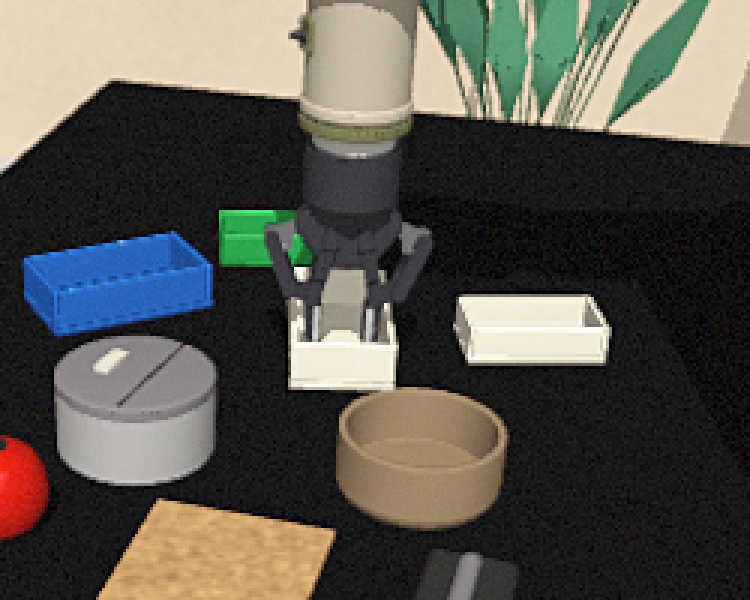

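The fingers are inside the dish, at roughly (310–375, 320) in the crop, and clear of its walls. I'll narrow the fingers for lid clearance, then push on the inner leading wall while turning the dish straight.

{"fn": "step_arm", "kwargs": {
  "rows": [
    [[0,0,0],0],
    [[5,0,0],0],
    [[10,0,0],0],
    [[17,4,0],2.1],
    [[23,7,0],4.1],
    [[29,10,0],5.9],
    [[36,14,0],7.5],
    [[42,17,0],9.1],
    [[48,20,0],10.5],
    [[55,24,0],11.8],
    [[61,27,0],13.1],
    [[68,31,0],14.2]
  ],
  "fingers": 0.25
}}

```text
time: 3.85
tool_pos: [511.9, -68.5, 37.7]
tcp_rot: [180.0, 0.1, 90.2]
ft_force: [-0.8, -1.9, 2.1]
finger_gap: 21.4
grip_force: 1.5
```

{"fn": "step_arm", "kwargs": {
  "rows": [
    [[3,2,0],0.8],
    [[3,2,0],0.8]
  ]
}}

```text
time: 4.05
tool_pos: [514.0, -65.0, 37.5]
tcp_rot: [180.0, -0.0, 89.5]
ft_force: [-0.3, 0.5, -0.0]
finger_gap: 21.1
grip_force: 0.0
```

```bash
python3 - <<'E'
from h import *
im=snapshot("top");cv2.imwrite("pics/t2f.png",im);cv2.imwrite("pics/t2.png",im[130:330,255:505].repeat(3,0).repeat(3,1)); s=r.sense()
print(s['time'],s['tool_pos'],s['tcp_rot'],s['finger_gap'],s['ft_force'])
E
```

```text
4.1 [513.81939046 -65.17063635  37.30713804] [ 1.79995021e+02 -1.68566662e-02  8.95372788e+01] 21.450222756790488 [-0.45050116 -0.07532847 -0.37262919]
```

View pics/t2.png

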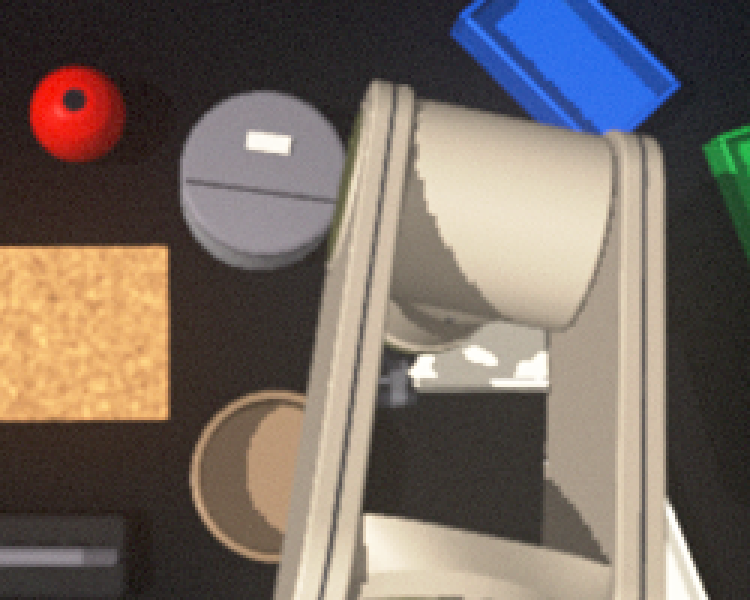

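The arm hides most of the dish. Its robot-side edge shows at crop row ~391 (columns 412–548), and it looks straight. I'll measure it from that edge and from the side view.

```bash
python3 - <<'E'
from h import *
im=cv2.imread("pics/t2f.png"); g=cv2.cvtColor(im,cv2.COLOR_BGR2GRAY).astype(int)
pts=[]
for u in range(396,437,4):
    d=g[250:270,u]-g[251:271,u]; k=d.argmax(); pts.append((u+.5,251+k))
pts=np.array(pts,float); 
for z in(0,40):
    w=ray("top",pts,z); f=np.polyfit(w[:,1],w[:,0],1); print("near edge z",z,w[:,0].round(1),"yaw",90-np.degrees(np.arctan(f[0])))
print("trail end",ray("top",[(255+548/3,255)],40))
s=snapshot("side"); cv2.imwrite("pics/s3f.png",s); cv2.imwrite("pics/s3.png",s[150:290,320:460].repeat(4,0).repeat(4,1))
E
```

```text
near edge z 0 [478.6 467.3 467.2 467.  489.3 466.7 471.1 470.9 470.8 470.7 470.5] yaw 88.6095917237167
near edge z 40 [474.5 463.7 463.5 463.4 484.8 463.1 467.3 467.2 467.  466.9 466.8] yaw 88.60959172371679
trail end [[ 475.33447318 -186.39859829]]
```

View pics/s3.png

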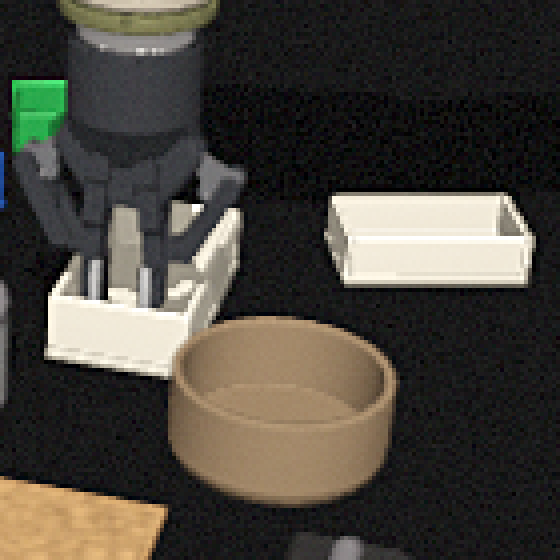

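```bash
python3 - <<'E'
from h import *
k=lambda x,y:(320+x/4,150+y/4)
print("fl? bottom",ray("side",[k(45,359),k(170,377)],0))
print("rim front L,R, back R",ray("side",[k(51,291),k(188,316),k(242,209)],40))
E
```

```text
fl? bottom [[552.05038745 -43.734325  ]
 [477.28715365 -45.81811744]]
rim front L,R, back R [[ 552.3646043   -54.2663947 ]
 [ 469.8737473   -49.11863922]
 [ 465.72908988 -197.96785429]]
```

The estimates agree: dish centre about (510.5,-125), yaw about 88.5°, roughly 3 mm towards the bowl from the gap line. I'll ease it over while advancing and watch the force.

{"fn": "step_arm", "kwargs": {
  "rows": [
    [[5,0.5,0],0],
    [[12,1,0],0],
    [[19,1.7,0],0],
    [[26,2.4,0],0],
    [[33,3,0],0],
    [[40,3.5,0],0],
    [[45,3.5,0],0],
    [[45,3.5,0],0]
  ]
}}

```text
time: 4.95
tool_pos: [517.7, -19.6, 37.3]
tcp_rot: [-180.0, -0.0, 89.5]
ft_force: [0.3, -0.1, -0.2]
finger_gap: 21.5
grip_force: 0.0
```

```bash
python3 - <<'E'
from h import *
s=snapshot("side"); cv2.imwrite("pics/s4f.png",s); cv2.imwrite("pics/s4.png",s[170:290,265:445].repeat(4,0).repeat(4,1))
print(r.sense()['tool_pos'],r.sense()['tcp_rot'])
E
```

```text
[517.73832301 -19.94754088  37.32083576] [ 1.79997482e+02 -2.50314325e-02  8.95329161e+01]
```

View pics/s4.png

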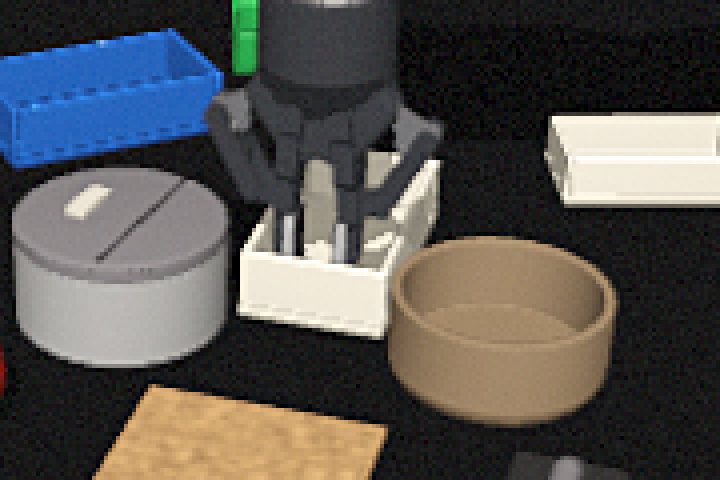

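The leading end is square in the mouth of the gap. Its bottom corners are at crop (240,317) and (383,337), with daylight both sides. Continuing.

{"fn": "step_arm", "kwargs": {
  "rows": [
    [[4,0,0],0],
    [[10,0,0],0],
    [[16,0,0],0],
    [[22,0,0],0],
    [[28,0,0],0],
    [[34,0,0],0],
    [[40,0,0],0],
    [[46,0,0],0],
    [[50,0,0],0]
  ]
}}

```text
time: 5.9
tool_pos: [518.2, 30.0, 37.3]
tcp_rot: [180.0, -0.0, 89.5]
ft_force: [0.2, -2.6, 1.1]
finger_gap: 21.2
grip_force: 1.5
```

```bash
python3 - <<'E'
from h import *
k=lambda x,y:(265+x/4,170+y/4)
print("bottom",ray("side",[k(240,317),k(383,337)],0),"rim",ray("side",[k(246,251),k(388,272),k(438,160)],40))
s=snapshot("side"); cv2.imwrite("pics/s5f.png",s); cv2.imwrite("pics/s5.png",s[170:310,265:445].repeat(4,0).repeat(4,1))
print(r.sense()['tool_pos'],r.sense()['ft_force'])
E
```

```text
bottom [[554.2736887    2.31960214]
 [471.74885986  -1.29718992]] rim [[ 553.33364215   -3.87672877]
 [ 472.05852255   -5.09986719]
 [ 471.9227079  -150.01008697]]
[518.18345762  30.46887112  37.35333713] [-3.17549369e-04  1.33427187e+00  5.34457057e-01]
```

View pics/s5.png

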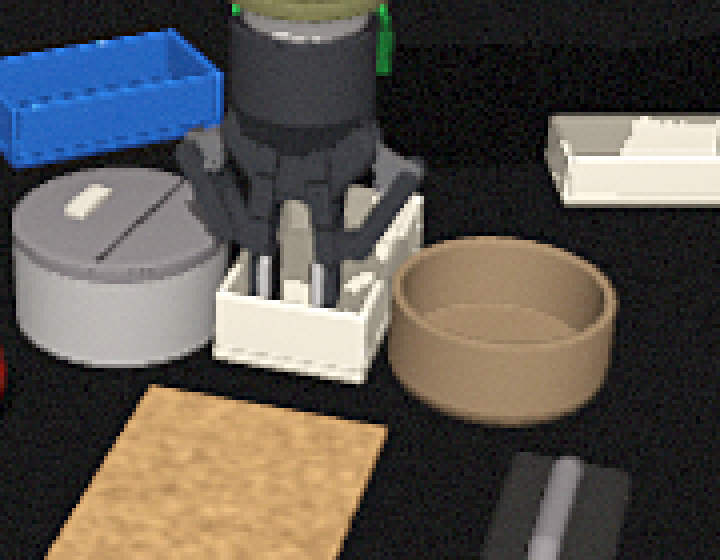

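The dish is passing through with free space on both sides: front bottom corners at (213,358) and (363,380), force under 3 N. Pushing the rest of the way to the mat centre.

{"fn": "step_arm", "kwargs": {
  "rows": [
    [[5,0,0],0],
    [[13,0,0],0],
    [[22,0,0],0],
    [[31,0,0],0],
    [[40,0,0],0],
    [[49,0,0],0],
    [[58,0,0],0],
    [[67,0,0],0],
    [[76,0,0],0],
    [[85,0,0],0],
    [[93,0,0],0],
    [[100,0,0],0]
  ]
}}

```text
time: 7.15
tool_pos: [519.0, 130.1, 37.3]
tcp_rot: [180.0, 0.0, 89.5]
ft_force: [0.6, -4.2, 2.2]
finger_gap: 21.4
grip_force: 1.8
```

{"fn": "step_arm", "kwargs": {
  "rows": [
    [[8,0,0],0],
    [[17,0,0],0],
    [[26,0,0],0],
    [[35,0.5,0],0],
    [[44,1,0],0],
    [[53,1.5,0],0],
    [[62,2,0],0],
    [[71,2.5,0],0],
    [[80,3,0],0],
    [[89,3,0],0],
    [[97,3,0],0],
    [[103,3,0],0]
  ]
}}

```text
time: 8.35
tool_pos: [522.9, 233.1, 37.3]
tcp_rot: [180.0, -0.0, 89.5]
ft_force: [0.0, -5.2, 4.0]
finger_gap: 21.6
grip_force: 2.2
```

{"fn": "step_arm", "kwargs": {
  "rows": [
    [[4,0,0],0],
    [[7,0,0],0],
    [[7,0,0],0],
    [[2,0,0],0],
    [[-3,0,0],0],
    [[-3,0,0],0]
  ]
}}

```text
time: 8.95
tool_pos: [522.7, 228.6, 37.0]
tcp_rot: [-180.0, 0.0, 89.4]
ft_force: [1.2, -0.2, -0.4]
finger_gap: 21.3
grip_force: 0.0
```

```bash
python3 - <<'E'
from h import *
s=snapshot("side"); cv2.imwrite("pics/s6f.png",s); cv2.imwrite("pics/s6.png",s[180:380,230:450].repeat(3,0).repeat(3,1))
print(r.sense()['tool_pos'],r.sense()['ft_force'])
E
```

```text
[522.8009721  228.84142069  37.13753931] [-0.2295737  -0.43657942 -0.48884495]
```

View pics/s6.png

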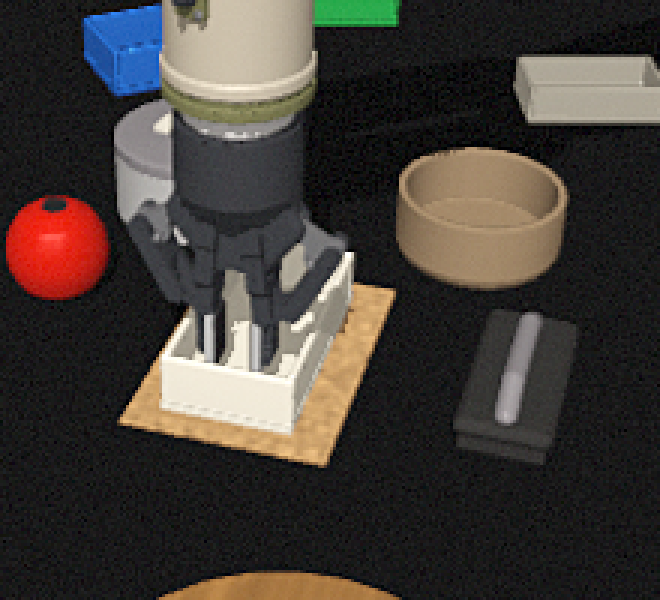

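The dish sits inside the mat, with cork visible around the front and right, and the fingers are off the wall. Lifting straight out, then clearing the view.

{"fn": "step_arm", "kwargs": {
  "rows": [
    [[0,0,-8],0],
    [[0,0,-25],0],
    [[0,0,-50],0],
    [[0,0,-90],0],
    [[0,0,-130],0],
    [[0,0,-165],0],
    [[0,0,-180],0],
    [[0,0,-180],0]
  ]
}}

```text
time: 9.8
tool_pos: [524.5, 230.0, 220.7]
tcp_rot: [179.7, -0.1, 89.5]
ft_force: [0.2, 0.4, -0.7]
finger_gap: 21.6
grip_force: 0.0
```

{"fn": "step_arm", "kwargs": {
  "rows": [
    [[-20,0,0],0],
    [[-55,0,0],0],
    [[-95,0,0],0],
    [[-135,0,0],0],
    [[-175,0,0],0],
    [[-215,0,0],0],
    [[-255,0,0],0],
    [[-295,0,0],0],
    [[-335,0,0],0],
    [[-360,0,0],0],
    [[-370,0,0],0],
    [[-370,0,0],0]
  ]
}}

```text
time: 11.0
tool_pos: [518.6, -141.2, 215.2]
tcp_rot: [-179.8, -0.1, 89.4]
ft_force: [-1.0, 1.3, -0.1]
finger_gap: 21.0
grip_force: 0.0
```

```bash
python3 - <<'E'
from h import *
im=snapshot("top"); cv2.imwrite("pics/t9.png",im)
o,a,LW,p=dish(im,(268,241),170); print(o,a,LW)
u=np.array([np.cos(np.radians(a)),np.sin(np.radians(a))]); v=np.array([-u[1],u[0]])
m=np.radians(89.3); e=np.array([np.cos(m),np.sin(m)]); f=np.array([-e[1],e[0]])
for i in(1,-1):
  for j in(1,-1):
    d=o+75*i*u+42*j*v-[517.5,181]; print((d@e).round(1),(d@f).round(1))
print(r.sense()['tool_pos'],r.sense()['time'])
E
```

```text
[519.32060404 181.76015154] 89.17742919921875 (150.91355895996094, 84.78466796875)
75.9 40.0
75.7 -44.0
-74.1 40.3
-74.3 -43.7
[ 518.92257388 -140.17724504  215.58542571] 11.05
```

View pics/t9.png

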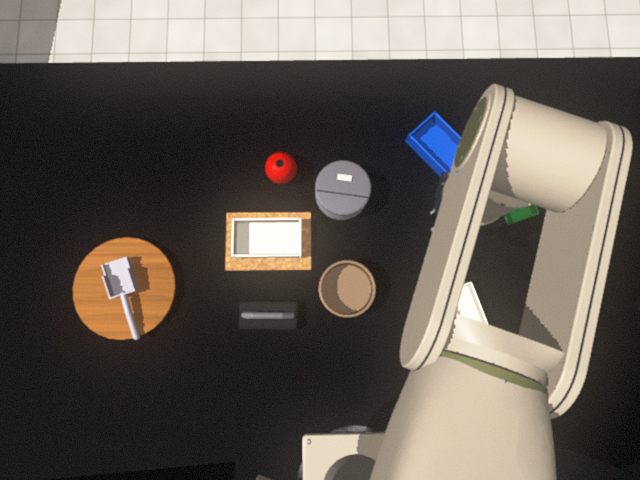

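The dish is centred on the mat at (267,238), with about 20 mm of cork all round. The ball, brush and scoop haven't moved, and the arm is clear.

```bash
python3 -c "
from bench import r
print(r.hand_in())"
```

```text
the job is handed in; nothing more can be done
None
```

I pushed the large white dish through the gap and it now lies fully on the cork mat with about 20 mm to spare all round; the bystanders haven't moved, the arm is clear, and I handed the job in at about 11 s (the hand-in returned no verdict).

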